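# Comb skewed sample rods into the grooves of a tray

### The arm

A 7-joint arm with a two-finger parallel gripper is mounted at the origin on a cart in front of the work surface, level with it; the furniture and walls round the work are solid. World frame = base frame: x ahead of the robot, y to its left, z up, the work surface at z = 0. Lengths are in m, angles in rad, forces in N, time in s.
With the tool pointing down it reaches from about 0.35 to 0.9 m from the base axis. Payload 7.2 kg.
Tool frame: the origin (TCP) lies midway between the tips of the shut fingers; the grasp point (between the pads) lies arm.hold_point_z behind it (arm.hold_point_z is the distance from the TCP to the grasp point, in m); z points along the fingers, y is the line along which they close (so a half turn about z gives the same grasp; the last joint's range is limited). The gripper opens to 85 mm and grips with 20 to 120 N. Pads are 22 mm wide; open, the fingers measure 114 mm over their backs; the gripper's body (76 mm by 85 mm) begins 54 mm behind the grasp point. The pads swing forward as they close: fully open they stand 13 mm farther back than shut.
Start: joints at [1.087, 0.411, -0.013, 1.596, 0.006, 1.134, -0.082], TCP at [0.252, -0.572, 0.231] pointing down, gripper open.
Joint ranges: [-2.95, 2.95], [-0.29, 1.99], [-1.47, 1.44], [0.14, 2.54], [-1.03, 4.17], [0.13, 1.85], [-2.86, 2.86]. Speed limits (rad/s): [2.39, 2.39, 3.01, 3.01, 3.14, 3.14, 3.14].

### API

Orientations are given as a rotation vector (axis times angle).
In Python, from cell import arm gives the robot as it stands.
- The arm moves only by the tool arm_command, never from a script. Its argument "rows" is text: rows parted by semicolons, each of 7 numbers parted by spaces: the closure, from -1 (fully open) to 1 (shut), then the shift along the world's x, y, z in mm, then the turn, a rotation vector about the world's x, y, z in degrees. A call has 1 to 8 rows; each row shifts and turns the commanded pose from where the row before left it; what a row does not reach is not made up. A row lasts 1/8 s, in which the tool goes at most 62.5 mm and 10.7 degrees, less where a joint would pass 70% of its speed; a pose out of reach is approached as far as the arm can. A call is refused whole if a number of a shift passes 62.5 or a number of a turn 10.7, either way. A call with a gripper value outside its range is refused whole. The fingers move at their own pace and stop on an object; the grip force is fixed at half the most. Time passes only in rows, so rows that do not move let the fingers close. It gives the time, the measured TCP pose, the force, the opening and the grip force at its end, in the units of the state.
- arm.read_state(): the state, without advancing time (a new reading comes with each control period).
- arm.camera(name): name is "scene" or "top" or "wrist"; returns the picture (480x640x3 uint8, red, green, blue); there is no depth.
- arm.camera_info(name): a dict with "K" (3x3 intrinsics, pixels), "rvec" (rotation vector, rad) and "tvec" (3), from world to camera coordinates, as OpenCV has them. Camera axes: x right, y down, z forward; pixel columns grow to the right and rows downward; lengths in m; the calibration is good to about 2 mm. A picture is of the moment at which its call begins: read the wrist's pose just before it. camera_info takes no time and is no camera call; for the wrist camera it gives the pose at the moment of the call.
- arm.sign_off(): hands the job in; it is judged then, once.
The state is a dict: "t": time; "qpos": joint angles; "dq": joint speeds; "tau": joint torques, N m; "tool_pos": TCP position; "orientation": TCP orientation; "wrist_force": force on the tool from outside, world axes, zero at the start; "wrist_torque": the same for the moment, N m; "grip_width": finger opening in m; "grip_force": force on a finger pad.
Only numpy, scipy, OpenCV 4.12 (cv2) and the standard library are available. Lean on these libraries where they do the work, as an engineer would, in place of code of your own. Each camera call takes 0.05 s, during which the arm holds its last target. There are 200 camera calls.

### The job

Stand the rake, which lies on its side, up on its tines on the free worktop and let go of it. Then take it again from above by its handle and comb it across the grooves of the tray until all three rods lie fully down in grooves, without touching the rods with the gripper or arm. Finally stand the rake upright on the worktop outside the tray, and leave the brass weight and the tape roll where they are.

Things in the scene. Friction and masses are not known exactly. Their poses are not given: they have to be found in the camera images.
- tray: fixed plain grey metal tray, 225 (x) x 110 (y) mm, origin under its centre at worktop height. 7 grooves along its y at x = -51 to 51, pitch 17, each 13 wide, 100 long, floor 6 high (z); ridges 4 wide, 16 high. Run-ins at both x ends: 16 high at |x| 57.5 to 68, rising to 21 at 107.5. Walls 5 thick, 30 high. Comb along x, tips just over the ridges: the row of tines turns rods parallel and they drop in.
- rod_1: one of three equal plain steel rods, round, 10 mm diameter, 70 mm long, 43 g, lying askew over the tray's ridges at the start (at the tray's -x side). Origin at its middle, on its axis; y along the axis. On the ridges its middle is 21 mm above the worktop, seated in a groove 11 mm. It rolls easily; rods pushed together can bind until the rake backs off a little.
- rod_2: one of three equal plain steel rods, round, 10 mm diameter, 70 mm long, 43 g, lying askew over the tray's ridges at the start (in the middle). Origin at its middle, on its axis; y along the axis. On the ridges its middle is 21 mm above the worktop, seated in a groove 11 mm. It rolls easily; rods pushed together can bind until the rake backs off a little.
- rod_3: one of three equal plain steel rods, round, 10 mm diameter, 70 mm long, 43 g, lying askew over the tray's ridges at the start (at the +x side). Origin at its middle, on its axis; y along the axis. On the ridges its middle is 21 mm above the worktop, seated in a groove 11 mm. It rolls easily; rods pushed together can bind until the rake backs off a little.
- rake: rake, 102 mm tall, 0.14 to 0.24 kg. Origin at the tine tips, in the middle; z from tips up to the handle's end, y along the rows. Two rows of six 21 mm tines at x = +-11 (13.5 outside), 5 thick, 15.8 apart; steel bar 30 (x) x 84 (y) at z 20 to 32; white handle 30 (x) x 32 (y) at z 42 to 102. At the start it lies flat, z level, x vertical, axis 15 mm above the worktop. Stands stably on its tines, tips beyond about 20 degrees.
- handle_mid (a point): centre of the rake's white handle, 72 mm above the tine tips (axes as the rake's). The worktop round the rake, x 0.40 to 0.55 and y -0.40 to -0.15, is free to stand it on; a tall cooler box stands behind (x over 0.58, y -0.2 to 0.1), so keep hand and wrist clear of it
- weight: brass weight with a knob on top, 32 mm diameter, 42 mm tall, a bystander; origin under its centre
- tape: roll of tape lying flat, 76 mm diameter, 18 mm tall, a bystander; origin under its centre

How it is judged:
On the way, in this order (a step that is already met when the one before it is completed fails the run):
1. the rake stands free and upright on its tines on the worktop, let go (angle between rake's own z axis and vertical below 0.08 rad and height (world z) of rake between -0.004 and 0.005 m and contact force between the fingers and rake below 0.1 N and linear speed of rake below 0.03 m/s), for 0.2 s.
2. the rake is held upright with its tines down inside the tray (angle between rake's own z axis and vertical below 0.6 rad and height (world z) of rake below 0.027 m and contact force between the fingers and rake above 0.5 N and x of rake in the frame of tray between -0.1 and 0.1 m and y of rake in the frame of tray between -0.03 and 0.03 m), for 0.2 s.
3. all three rods lie down in grooves, parallel to them (z of rod_1 in the frame of tray between 0.008 and 0.0135 m and x of rod_1 in the frame of tray between -0.058 and 0.058 m and y of rod_1 in the frame of tray between -0.05 and 0.05 m and angle between the y axis of each of rod_1, rod_2, rod_3 and the y axis of tray, either way round below 0.08 rad and z of rod_2 in the frame of tray between 0.008 and 0.0135 m and x of rod_2 in the frame of tray between -0.058 and 0.058 m and y of rod_2 in the frame of tray between -0.05 and 0.05 m and z of rod_3 in the frame of tray between 0.008 and 0.0135 m and x of rod_3 in the frame of tray between -0.058 and 0.058 m and y of rod_3 in the frame of tray between -0.05 and 0.05 m), for 0.2 s.
At the end, for the whole second after the job is handed in: all three rods at rest on groove floors (middle within 2.5 mm of seated height, within 0.08 rad of the grooves), and the rake released and at rest, upright within 0.08 rad, its tine tips on the worktop (within 5 mm), so outside the tray (all of step 3 and angle between rake's own z axis and vertical below 0.08 rad and height (world z) of rake between -0.004 and 0.005 m and contact force between the fingers and rake below 0.1 N and linear speed of each of rake, rod_1, rod_2, rod_3 below 0.02 m/s); the robot touches nothing.
It fails at once if the gripper or arm touches a rod (contact force between any of the fingers, the arm and rod_1 above 0.5 N or contact force between any of the fingers, the arm and rod_2 above 0.5 N or contact force between any of the fingers, the arm and rod_3 above 0.5 N).
It fails at once if the brass weight or tape roll is moved by more than 20 mm (distance of any of weight, tape from where it was at the start of the episode above 0.02 m).
It also fails if it takes over 72 s, if anything falls off the work surface, if the arm or the gripper's body presses on something with over 40 N, if the wrist force passes 120 N, or if a joint passes its speed limit or range.

## Working session

There is one attempt and no reset: what is moved stays moved. The work goes in short steps, Python scripts to look and compute and a tool call to move; the robot and the scene stay as the last step left them, time stands still between calls to the robot, and variables do not carry over. Pictures are saved under pics/ and viewed, at most 10 in all, crops included, and the job is handed in when it is done.

Besides the shell and the picture viewer there is one more tool, called after "Call:" as name(argument=value, ...), one argument or row to a line, values as JSON. arm_command: Moves the arm, as the interface text tells. Its arguments: {"type":"object","properties":{"rows":{"type":"string"}},"required":["rows"]}

```bash
ls; mkdir -p pics; python3 - <<'E'
from cell import arm
import cv2
s=arm.read_state(); print(s); print(arm.hold_point_z)
for n in("scene","top"):
    cv2.imwrite(f"pics/{n}0.png",arm.camera(n)[:,:,::-1]); print(arm.camera_info(n))
E
```

```text
pics
{'t': 0.0, 'qpos': array([ 1.08683049,  0.41187844, -0.01271268,  1.59703357,  0.00556749,
        1.13429182, -0.08218907]), 'dq': array([ 0.00026666, -0.00132527, -0.0001873 , -0.00148767,  0.00157951,
        0.00101511, -0.00029753]), 'tau': array([-5.56982322e-04, -6.00627995e+01,  6.81644417e-01, -2.99409539e+01,
        1.37716136e-02,  1.06259194e-02, -6.14035798e-05]), 'tool_pos': array([ 0.25220715, -0.57132106,  0.23047071]), 'orientation': array([-3.07245659e+00, -6.48109697e-01,  6.36152951e-04]), 'wrist_force': array([ 0.82197707,  0.77106165, -0.48341417]), 'wrist_torque': array([ 0.00656217,  0.0315284 , -0.02238184]), 'grip_force': 0.0, 'grip_width': 0.08558088178137685}
0.0187
{'K': array([[592.67760251,   0.        , 326.33111996],
       [  0.        , 592.67760251, 245.38543846],
       [  0.        ,   0.        ,   1.        ]]), 'rvec': array([ 0.70277442, -2.34936418,  1.39307743]), 'tvec': array([0.40134958, 0.20506564, 0.78091144])}
{'K': array([[458.16380378,   0.        , 316.03957506],
       [  0.        , 458.16380378, 238.15693588],
       [  0.        ,   0.        ,   1.        ]]), 'rvec': array([ 2.16610426, -2.14843233,  0.10029003]), 'tvec': array([-0.08185618,  0.5512756 ,  1.08380589])}
```

View pics/top0.png

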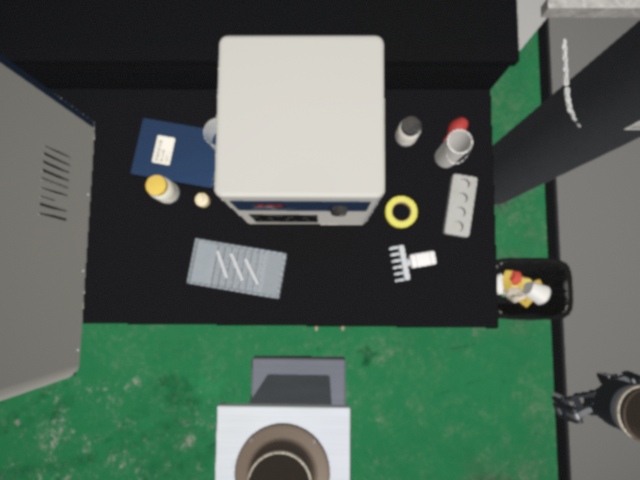

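View pics/scene0.png

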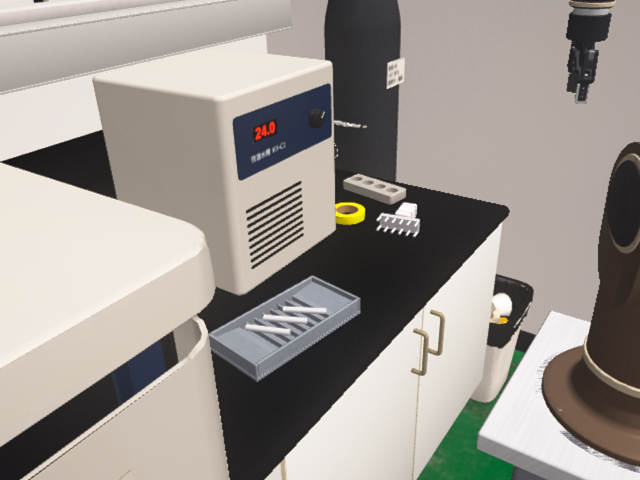

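Top view: tray around (237,268), with three skewed rods. The rake is near (413,260), handle to the right (-y). The tape is at (401,211). I'll zoom in on both for corner pixels.

```bash
cat > h.py <<'E'
import numpy as np,cv2
from cell import arm
def px2w(n,pts,z,ci=None):
    c=ci or arm.camera_info(n); R=cv2.Rodrigues(c["rvec"])[0]; o=-R.T@c["tvec"]
    d=np.c_[np.asarray(pts,float),np.ones(len(pts))]@np.linalg.inv(c["K"]).T@R
    return o+d*((z-o[2])/d[:,2])[:,None]
def w2px(n,P,ci=None):
    c=ci or arm.camera_info(n)
    return cv2.projectPoints(np.asarray(P,float).reshape(-1,3),c["rvec"],c["tvec"],c["K"],None)[0][:,0]
E
python3 - <<'E'
from h import *
im=cv2.imread("pics/top0.png")
a=im[230:308,180:296]; b=im[236:290,380:446]
a=cv2.resize(a,None,fx=6,fy=6,interpolation=cv2.INTER_CUBIC)
b=cv2.resize(b,None,fx=6,fy=6,interpolation=cv2.INTER_CUBIC)
cv2.imwrite("pics/tray0.png",a)
g=cv2.cvtColor(im,cv2.COLOR_BGR2GRAY)
def rect(m,z,off):
    n,l,s,c=cv2.connectedComponentsWithStats(m)
    for i in range(1,n):
        if s[i,4]>15:
            r=cv2.minAreaRect(np.argwhere(l==i)[:,::-1].astype(np.float32)); bx=cv2.boxPoints(r)+off
            print(s[i,4],r[1],"\n",px2w("top",[c[i]+off],z).round(4),"\n",px2w("top",bx,z)[:,:2].round(4).tolist())
print("rake");rect((g[236:295,380:446]>110).astype(np.uint8),.03,[380,236])
print("handle");rect((g[236:295,380:446]>200).astype(np.uint8),.03,[380,236])
print("tray");rect((g[225:310,175:300]>70).astype(np.uint8),.03,[175,225])
print("rods");rect((g[240:292,205:270]>195).astype(np.uint8),.026,[205,240])
E
```

```text
rake
899 (36.6737174987793, 44.91059875488281) 
 [[ 0.4984 -0.3056  0.03  ]] 
 [[0.5327, -0.2518], [0.5549, -0.3583], [0.4682, -0.3739], [0.4463, -0.2683]]
handle
444 (32.89750671386719, 33.11168670654297) 
 [[ 0.5003 -0.3211  0.03  ]] 
 [[0.534, -0.2789], [0.5484, -0.3577], [0.4703, -0.3697], [0.456, -0.2915]]
tray
4548 (95.50320434570312, 48.2253303527832) 
 [[0.4778 0.1145 0.03  ]] 
 [[0.4397, 0.2379], [0.5552, 0.2224], [0.5172, -0.0082], [0.4028, 0.0097]]
rods
65 (25.614450454711914, 2.213594436645508) 
 [[0.4876 0.152  0.026 ]] 
 [[0.5161, 0.1654], [0.5178, 0.1603], [0.459, 0.1387], [0.4572, 0.1437]]
71 (27.70566177368164, 2.626129150390625) 
 [[0.4824 0.1164 0.026 ]] 
 [[0.5113, 0.1334], [0.5139, 0.1276], [0.4523, 0.0993], [0.4498, 0.1051]]
68 (26.832813262939453, 2.2360680103302) 
 [[0.471 0.08  0.026]] 
 [[0.4986, 0.0979], [0.5011, 0.0931], [0.4432, 0.0625], [0.4408, 0.0673]]
```

View pics/tray0.png

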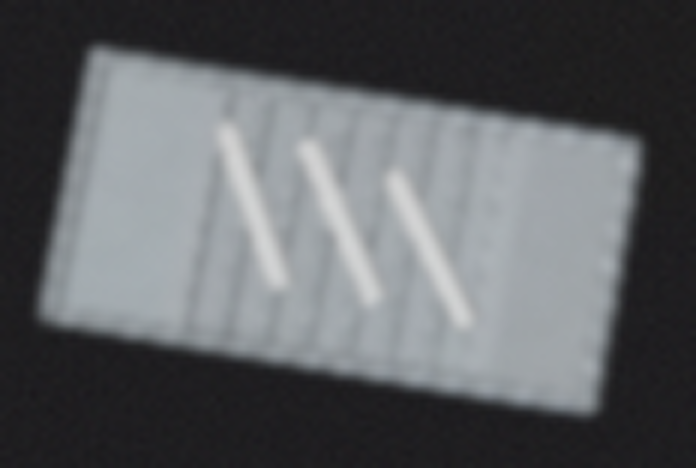

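Call:
arm_command(
  rows="-1 50 50 0 0 0 0;-1 50 50 0 0 0 0;-1 50 50 0 0 0 0;-1 50 50 0 0 0 0;-1 40 40 0 0 0 0;-1 0 0 0 0 0 0;-1 0 0 0 0 0 0",
)

```text
t: 0.98
tool_pos: [0.4686, -0.3553, 0.2309]
orientation: [-3.074, -0.649, 0.002]
wrist_force: [-0.6, -1.8, 0.1]
grip_width: 0.0856
grip_force: 0.0
```

```bash
python3 - <<'E'
from h import *
ci=arm.camera_info("wrist"); im=arm.camera("wrist")[:,:,::-1].copy(); cv2.imwrite("pics/wrist1.png",im)
print(arm.read_state()["tool_pos"],arm.read_state()["qpos"])
np.save("ci1.npy",ci,allow_pickle=True)
E
```

```text
[ 0.46809878 -0.35610041  0.23097931] [ 0.66364754  0.35434732 -0.12568778  1.68272131  0.04963705  1.1083072
 -0.6330457 ]
```

View pics/wrist1.png

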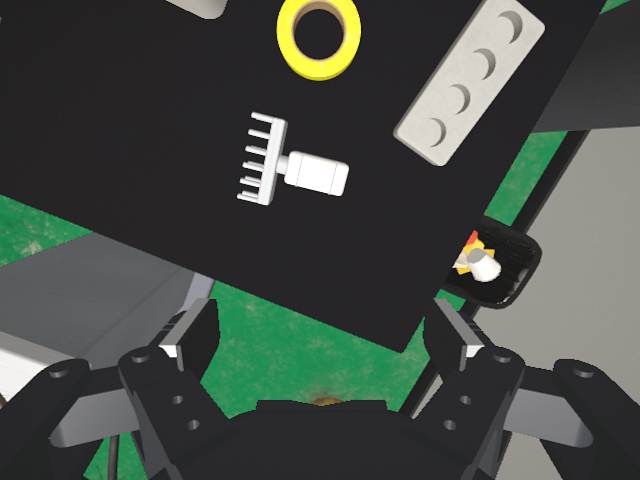

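Wrist view: rake handle at about (317,173), bar at about (272,162), tape at (318,35). Everything is clear around the rake.

```bash
python3 - <<'E'
from h import *
ci=np.load("ci1.npy",allow_pickle=True).item(); im=cv2.imread("pics/wrist1.png")
g=cv2.cvtColor(im,cv2.COLOR_BGR2GRAY)
for x0,x1,name in((288,360,"handle"),(258,284,"bar")):
    m=(g[100:215,x0:x1]>(195 if name=="handle" else 150)).astype(np.uint8)
    n,l,s,c=cv2.connectedComponentsWithStats(m); i=1+np.argmax(s[1:,4])
    r=cv2.minAreaRect(np.argwhere(l==i)[:,::-1].astype(np.float32)); bx=cv2.boxPoints(r)+[x0,100]
    W=px2w("wrist",bx,.03,ci)[:,:2]
    print(name,s[i],bx.round(1).tolist(),W.round(4).tolist(),W.mean(0),np.linalg.norm(W-np.roll(W,1,0),axis=1))
# by-eye points on axis: tine tips outer ends & bar ends, at z
pts=[(257,113),(240,198),(271,117),(284,121),(258,204),(271,205),(349,163),(341,195)]
print(px2w("wrist",pts,.03,ci)[:,:2].round(4).tolist())
E
```

```text
handle [   0   52   61   44 1874] [[282.4, 182.0], [290.0, 150.6], [349.0, 164.9], [341.4, 196.2]] [[0.4851, -0.3056], [0.5158, -0.301], [0.5266, -0.3587], [0.4958, -0.3648]] [ 0.50584483 -0.33251485] [0.06018249 0.03103417 0.05873281 0.03135472]
bar [   0   14   26   91 1464] [[258.0, 114.0], [283.0, 114.0], [283.0, 204.0], [258.0, 204.0]] [[0.5343, -0.2608], [0.5438, -0.2823], [0.465, -0.3143], [0.4548, -0.2913]] [ 0.49949165 -0.28719442] [0.0851633  0.02346946 0.08508445 0.02515539]
[[0.5348, -0.2596], [0.4532, -0.2727], [0.5368, -0.273], [0.5384, -0.2855], [0.4548, -0.2913], [0.4592, -0.3037], [0.5283, -0.358], [0.4968, -0.3639]]
```

Call:
arm_command(
  rows="-1 5 3 0 0 0 9.6;-1 5 3 0 0 0 9.6;-1 5 3 0 0 0 9.6;-1 5 3 0 0 0 9.6;-1 5 3 0 0 0 9.6;-1 5 3 0 0 0 9.6;-1 5 3 0 0 0 9.6;-1 3 2 0 0 0 9.4",
)

```text
t: 2.02
tool_pos: [0.5059, -0.3339, 0.2311]
orientation: [-2.008, -2.416, 0.001]
wrist_force: [0.8, -0.0, -0.2]
grip_width: 0.0856
grip_force: 0.0
```

Call:
arm_command(
  rows="-1 0 0 -20 8.2 1.5 0;-1 0 0 -20 8.2 1.5 0;-1 0 0 -20 8.2 1.5 0;-1 0 0 -20 0 0 0;-1 0 0 -20 0 0 0;-1 0 0 -20 0 0 0;-1 0 0 0 0 0 0;-1 0 0 0 0 0 0",
)

```text
t: 3.02
tool_pos: [0.5079, -0.3317, 0.1124]
orientation: [-1.779, -2.138, -0.395]
wrist_force: [1.2, -0.7, 0.2]
grip_width: 0.0857
grip_force: 0.0
```

```bash
python3 - <<'E'
from h import *
from scipy.spatial.transform import Rotation as Ro
s=arm.read_state();print(s["tool_pos"],s["qpos"]);print(Ro.from_rotvec(s["orientation"]).as_matrix().round(3))
E
```

```text
[ 0.50785908 -0.33167216  0.11241719] [ 0.92186353  0.74383341 -0.42162531  1.46019944 -0.03729599  1.28511458
  0.75902998]
[[-0.165  0.983 -0.075]
 [ 0.892  0.182  0.415]
 [ 0.421  0.001 -0.907]]
```

Call:
arm_command(
  rows="-1 -2 -1 -35 0 0 0;-1 0 0 -35 0 0 0;-1 0 0 -25 0 0 0;-1 0 0 -10 0 0 0;-1 0 0 0 0 0 0;1 0 0 0 0 0 0;1 0 0 0 0 0 0;1 0 0 0 0 0 0",
)

```text
t: 4.03
tool_pos: [0.5055, -0.3332, 0.0069]
orientation: [-1.779, -2.137, -0.395]
wrist_force: [0.1, -0.0, 0.2]
grip_width: 0.0322
grip_force: 0.2
```

Call:
arm_command(
  rows="1 0 0 0 0 0 0;1 0 0 0 0 0 0;1 0 0 0 0 0 0;1 0 0 20 0 0 0;1 0 0 40 0 0 0;1 0 0 40 0 0 0;1 0 0 40 0 0 0;1 0 0 0 0 0 0",
)

```text
t: 5.03
tool_pos: [0.5069, -0.3336, 0.1507]
orientation: [-1.782, -2.142, -0.396]
wrist_force: [-0.0, -1.6, -1.1]
grip_width: 0.031
grip_force: 60.0
```

Call:
arm_command(
  rows="1 -5 5 5 0 0 7.5;1 -5 5 5 0 0 7.5;1 -5 5 5 0 0 7.5;1 0 0 0 -8.39 -5.45 0;1 0 0 0 -8.39 -5.45 0;1 0 0 0 -8.39 -5.45 0;1 0 0 0 -8.39 -5.45 0;1 0 0 0 -8.39 -5.45 0",
)

```text
t: 6.02
tool_pos: [0.4889, -0.3186, 0.1612]
orientation: [1.318, 2.42, -0.285]
wrist_force: [-1.0, -2.3, -2.0]
grip_width: 0.0308
grip_force: 59.9
```

Call:
arm_command(
  rows="1 0 0 0 -8.39 -5.45 0;1 0 0 0 -8.39 -5.45 0;1 0 0 0 -8.39 -5.45 0;1 0 0 0 -8.39 -5.45 0;1 0 0 0 0 0 0;1 0 0 0 0 0 0;1 0 0 0 0 0 0",
)

```text
t: 6.9
tool_pos: [0.4736, -0.3354, 0.1548]
orientation: [1.193, 2.103, -0.572]
wrist_force: [-0.2, -0.5, -2.1]
grip_width: 0.0309
grip_force: 60.0
```

```bash
python3 - <<'E'
from h import *
from scipy.spatial.transform import Rotation as Ro
s=arm.read_state();print(s["tool_pos"],s["qpos"],s["wrist_force"]);print(Ro.from_rotvec(s["orientation"]).as_matrix().round(3))
im=arm.camera("scene")[:,:,::-1]; cv2.imwrite("pics/s2.png",im[100:300,320:580].repeat(3,0).repeat(3,1))
E
```

```text
[ 0.47359994 -0.3354302   0.15480056] [ 0.26966565  0.299067   -0.11619412  2.33328157  1.62383242  0.65393361
 -0.74043196] [-0.15274267 -0.52045966 -2.10977667]
[[-0.379  0.869  0.319]
 [ 0.587  0.492 -0.642]
 [-0.715 -0.056 -0.697]]
```

View pics/s2.png

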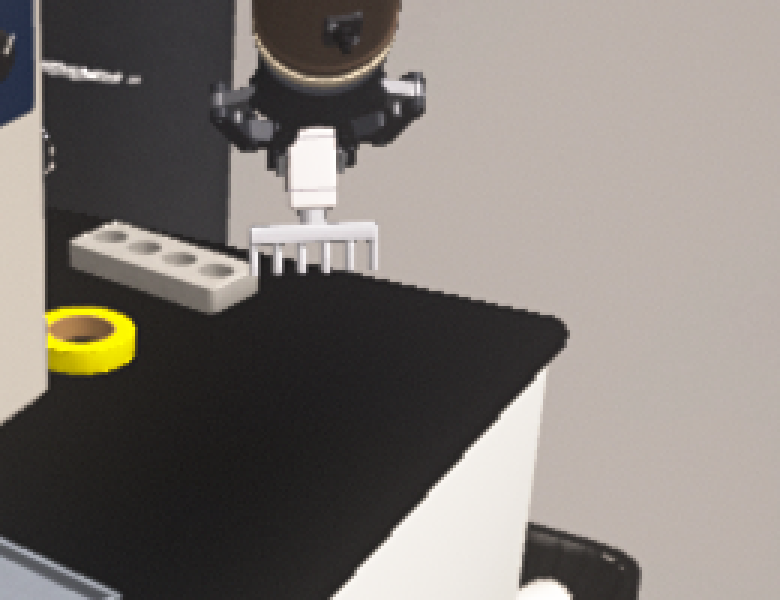

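The rake is held nearly upright, tines at about (315,250) in the crop. The tilt fell short, so I'll work out the remaining rotation.

```bash
cat >> h.py <<'E'
from scipy.spatial.transform import Rotation as Ro
Rg=Ro.from_rotvec([-1.779,-2.138,-.395]); zt=Rg.inv().apply([.181,-.983,0]); zt/=np.linalg.norm(zt)
pt=Rg.inv().apply(np.array([.5058-.072*.181,-.3325+.072*.983,.015])-[.5055,-.3332,.0069]) # rake origin in tool
def rem():
    s=arm.read_state(); R=Ro.from_rotvec(s["orientation"]); z=R.apply(zt)
    a=np.cross(z,[0,0,1]); ang=np.arctan2(np.linalg.norm(a),z[2])
    rv=a/np.linalg.norm(a)*ang
    print("TCP",s["tool_pos"].round(4),"q",s["qpos"].round(2),"remaining deg",np.degrees(rv).round(2),"tips now",(s["tool_pos"]+R.apply(pt)).round(4),"F",s["wrist_force"].round(1),"tool y",R.apply([0,1,0]).round(3))
    Rf=Ro.from_rotvec(rv)*R; print("tip offset from TCP when upright",Rf.apply(pt).round(4))
E
python3 -c "
from h import *
rem()"
```

```text
TCP [ 0.4736 -0.3355  0.1548] q [ 0.27  0.3  -0.12  2.33  1.62  0.65 -0.74] remaining deg [-15.31 -12.18   0.  ] tips now [ 0.4552 -0.3095  0.0891] F [ 0.4  0.8 -2.1] tool y [ 0.869  0.492 -0.056]
tip offset from TCP when upright [-0.0035  0.0073 -0.0726]
```

Call:
arm_command(
  rows="1 6 0 0 -3.8 -3 0;1 6 0 0 -3.8 -3 0;1 6 0 0 -3.8 -3 0;1 6 0 0 -3.8 -3 0;1 0 0 0 0 0 0;1 0 0 0 0 0 0",
)

```text
t: 7.7
tool_pos: [0.4971, -0.3353, 0.1543]
orientation: [1.053, 1.791, -0.673]
wrist_force: [0.2, 0.0, -1.8]
grip_width: 0.031
grip_force: 60.0
```

```bash
python3 -c "
from h import *
rem()"
```

```text
TCP [ 0.4971 -0.3353  0.1543] q [ 0.16  0.52 -0.16  2.43  2.    1.11 -1.34] remaining deg [-0.13 -0.31  0.  ] tips now [ 0.4932 -0.3278  0.0817] F [ 0.2  0.  -1.8] tool y [ 0.875  0.484 -0.004]
tip offset from TCP when upright [-0.0035  0.0073 -0.0726]
```

Call:
arm_command(
  rows="1 0 0 -25 0 0 0;1 0 0 -25 0 0 0;1 0 0 -20 0 0 0;1 0 0 -8 0 0 0;1 0 0 0 0 0 0;1 0 0 0 0 0 0",
)

```text
t: 8.45
tool_pos: [0.4976, -0.3351, 0.0773]
orientation: [1.052, 1.788, -0.673]
wrist_force: [0.2, 0.2, -1.4]
grip_width: 0.0308
grip_force: 60.1
```

```bash
python3 -c "
from h import *
rem()"
```

```text
TCP [ 0.4976 -0.3351  0.0773] q [ 0.16  0.74 -0.16  2.43  2.1   1.23 -1.53] remaining deg [-0.04 -0.16  0.  ] tips now [ 0.4938 -0.3278  0.0047] F [ 0.2  0.2 -1.4] tool y [ 0.875  0.484 -0.002]
tip offset from TCP when upright [-0.0035  0.0073 -0.0726]
```

Call:
arm_command(
  rows="1 0 0 -2 0 0 0;1 0 0 -1 0 0 0;1 0 0 -1 0 0 0;1 0 0 0 0 0 0",
)

```text
t: 8.95
tool_pos: [0.4973, -0.3347, 0.0721]
orientation: [1.051, 1.79, -0.673]
wrist_force: [0.2, 0.0, -0.8]
grip_width: 0.031
grip_force: 60.1
```

Call:
arm_command(
  rows="0.2 0 0 0 0 0 0;-0.2 0 0 0 0 0 0;-0.6 0 0 0 0 0 0;-1 0 0 0 0 0 0;-1 0 0 0 0 0 0;-1 0 0 0 0 0 0",
)

```text
t: 9.7
tool_pos: [0.4974, -0.3348, 0.0722]
orientation: [1.051, 1.79, -0.673]
wrist_force: [-0.1, -0.2, -0.1]
grip_width: 0.0855
grip_force: 0.0
```

```bash
python3 - <<'E'
from h import *
rem()
s=arm.read_state(); print(s["grip_width"],Ro.from_rotvec(s["orientation"]).as_matrix().round(3))
im=arm.camera("scene")[:,:,::-1]; cv2.imwrite("pics/s3.png",im[100:300,320:580].repeat(3,0).repeat(3,1))
E
```

```text
TCP [ 0.4974 -0.3348  0.0722] q [ 0.16  0.76 -0.16  2.42  2.11  1.24 -1.54] remaining deg [-0.07 -0.22  0.  ] tips now [ 4.936e-01 -3.274e-01 -4.000e-04] F [-0.1 -0.2 -0.1] tool y [ 0.874  0.485 -0.003]
tip offset from TCP when upright [-0.0035  0.0073 -0.0726]
0.08552359127416036 [[-0.208  0.874  0.438]
 [ 0.369  0.485 -0.793]
 [-0.906 -0.003 -0.424]]
```

View pics/s3.png

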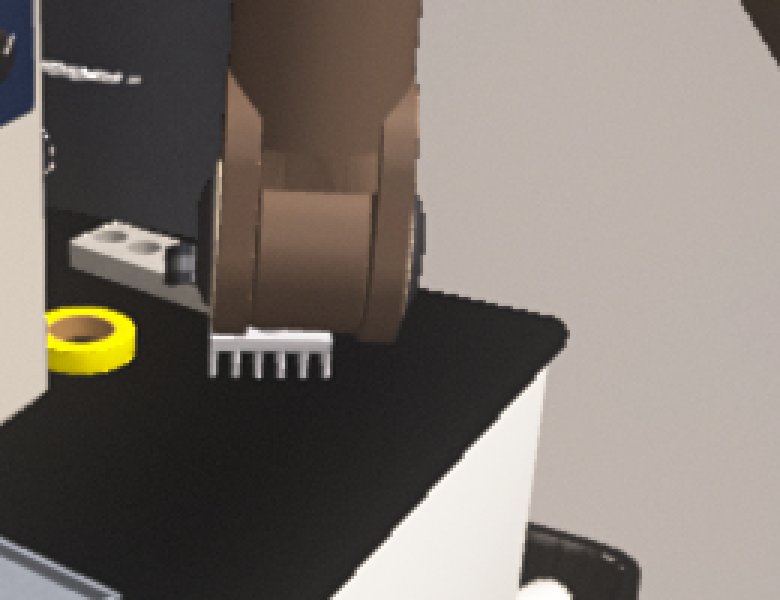

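Call:
arm_command(
  rows="-1 -11 20 10 0 0 0;-1 -22 40 21 0 0 0;-1 -11 20 30 0 0 0;-1 0 0 50 0 0 0;-1 0 0 50 0 0 0;-1 0 0 0 5.7 3.2 0;-1 0 0 0 5.7 3.2 0;-1 0 0 0 5.7 3.2 0",
)

```text
t: 10.75
tool_pos: [0.4533, -0.2545, 0.2341]
orientation: [1.221, 2.083, -0.512]
wrist_force: [-1.1, -0.0, -2.2]
grip_width: 0.0856
grip_force: 0.0
```

Call:
arm_command(
  rows="-1 0 0 0 5.7 3.2 0;-1 0 0 0 5.7 3.2 0;-1 0 0 0 5.7 3.2 0;-1 0 0 0 5.7 3.2 0;-1 0 0 0 5.7 3.2 0;-1 0 0 0 5.7 3.2 0;-1 0 0 0 5.7 3.2 0;-1 0 0 0 0 0 0",
)

```text
t: 11.75
tool_pos: [0.4531, -0.2564, 0.2324]
orientation: [-1.585, -2.7, 0.003]
wrist_force: [-0.3, -0.7, -0.2]
grip_width: 0.0851
grip_force: 0.0
```

```bash
python3 - <<'E'
from h import *
s=arm.read_state(); print(s["tool_pos"],s["qpos"],Ro.from_rotvec(s["orientation"]).as_matrix().round(3))
ci=arm.camera_info("wrist"); np.save("ci2.npy",ci,allow_pickle=True)
cv2.imwrite("pics/w2.png",arm.camera("wrist")[:,:,::-1]); cv2.imwrite("pics/t2.png",arm.camera("top")[:,:,::-1])
E
```

```text
[ 0.45314494 -0.2563664   0.23244149] [ 0.53579167  0.24551256 -0.13729328  1.83071984  0.03868547  1.07860372
  0.89319382] [[-0.488  0.873 -0.01 ]
 [ 0.873  0.488  0.003]
 [ 0.008 -0.007 -1.   ]]
```

View pics/w2.png

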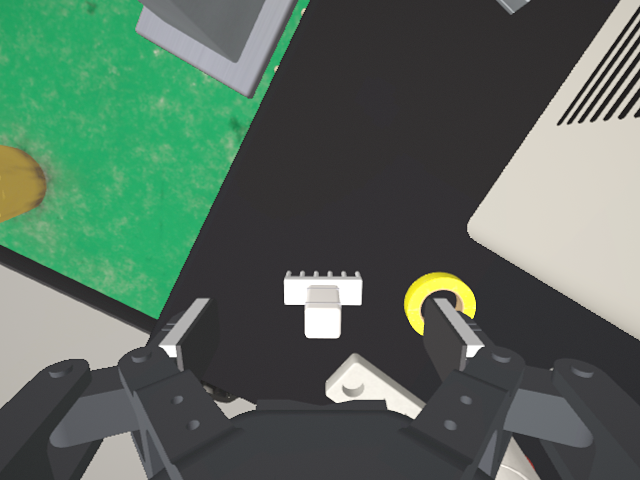

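The rake stands free; the handle top is at about (305–341, 306–338) px.

```bash
python3 - <<'E'
from h import *
ci=np.load("ci2.npy",allow_pickle=True).item(); im=cv2.imread("pics/w2.png"); g=cv2.cvtColor(im,cv2.COLOR_BGR2GRAY)
m=(g[300:350,300:346]>225).astype(np.uint8); n,l,s,c=cv2.connectedComponentsWithStats(m); i=1+np.argmax(s[1:,4])
r=cv2.minAreaRect(np.argwhere(l==i)[:,::-1].astype(np.float32)); b=cv2.boxPoints(r)+[300,300]
W=px2w("w",b,.102,ci)[:,:2]; print(b.round(1).tolist(),W.round(4).tolist(),W.mean(0),np.linalg.norm(W-np.roll(W,1,0),axis=1))
print("expected px of top corners",w2px("w",[[.4936+a*.873*.016+e*.488*.015,-.3274+a*.488*.016-e*.873*.015,.102] for a,e in((1,1),(1,-1),(-1,-1),(-1,1))],ci).round(1).tolist())
# tray corners refine in tray0/top0 by eye at wall top
c=np.array([(92,46),(642,138),(598,414),(40,322)])/6+[180,230]
c-= (5/12) # resize half-pixel
W=px2w("top",c,.03)[:,:2]; print(W.round(4).tolist(),W.mean(0),np.linalg.norm(W-np.roll(W,1,0),axis=1))
E
```

```text
[[300.0, 300.0], [339.0, 300.0], [339.0, 337.0], [300.0, 337.0]] [[0.4654, -0.3157], [0.4947, -0.2992], [0.5126, -0.3301], [0.4823, -0.3472]] [ 0.48875533 -0.32305097] [0.03581974 0.03370148 0.03578567 0.03476871]
expected px of top corners [[339.8, 340.3], [340.3, 309.6], [303.5, 309.5], [304.0, 340.2]]
[[0.5519, 0.2183], [0.5162, -0.0063], [0.4055, 0.0095], [0.4401, 0.235]] [0.47842959 0.11413054] [0.113111   0.22735832 0.11181506 0.22810267]
```

Call:
arm_command(
  rows="-1 20 -36 0 0 0 0;-1 20 -35 -20 0.4 0.6 0;-1 0 0 -50 0 0 0;-1 0 0 -50 0 0 0;-1 0 0 -35 0 0 0;-1 0 0 -15 0 0 0;-1 0 0 0 0 0 0",
)

```text
t: 12.72
tool_pos: [0.4932, -0.3249, 0.0631]
orientation: [-1.573, -2.693, 0.002]
wrist_force: [-0.0, 0.7, 1.2]
grip_width: 0.0856
grip_force: 0.0
```

```bash
python3 - <<'E'
from h import *
s=arm.read_state(); print(s["tool_pos"],s["qpos"],s["wrist_force"],Ro.from_rotvec(s["orientation"]).as_matrix().round(3))
E
```

```text
[ 0.49319568 -0.32493747  0.06312675] [ 0.57266966  0.55728705 -0.09843889  1.81002965  0.07302015  0.80037223
  0.95034305] [-0.04927608  0.73944863  1.21975853] [[-0.491  0.871 -0.02 ]
 [ 0.871  0.491  0.01 ]
 [ 0.019 -0.012 -1.   ]]
```

Call:
arm_command(
  rows="-1 0 -2 0 -0.6 -1.1 0;-1 0 0 0 0 0 0;1 0 0 0 0 0 0;1 0 0 0 0 0 0;1 0 0 0 0 0 0;1 0 0 0 0 0 0;1 0 0 0 0 0 0;1 0 0 0 0 0 0",
)

```text
t: 13.72
tool_pos: [0.4936, -0.3279, 0.0634]
orientation: [1.586, 2.711, -0.001]
wrist_force: [-0.1, -0.8, 3.7]
grip_width: 0.0316
grip_force: 59.5
```

```bash
python3 - <<'E'
from h import *
s=arm.read_state(); print(s["tool_pos"],s["wrist_force"],Ro.from_rotvec(s["orientation"]).as_matrix().round(3))
E
```

```text
[ 0.49355534 -0.32791588  0.063394  ] [-0.11136311 -0.84316547  3.7002104 ] [[-0.49   0.872  0.   ]
 [ 0.872  0.49  -0.001]
 [-0.001 -0.    -1.   ]]
```

Call:
arm_command(
  rows="1 0 0 30 0 0 0;1 -5 10 50 0 0 0;1 -8 45 5 0 0 -5;1 -7 50 0 0 0 -5;1 -8 50 0 0 0 -5;1 0 50 0 0 0 -5;1 0 50 0 0 0 -5;1 0 50 0 0 0 -5",
)

```text
t: 14.72
tool_pos: [0.4647, -0.0213, 0.1478]
orientation: [-2.237, -2.205, 0.002]
wrist_force: [0.5, -0.0, -2.2]
grip_width: 0.0314
grip_force: 59.6
```

Call:
arm_command(
  rows="1 0 35 0 0 0 -4;1 0 15 0 0 0 -4;1 0 0 0 0 0 0;1 0 0 0 0 0 0",
)

```text
t: 15.22
tool_pos: [0.465, 0.0262, 0.1479]
orientation: [-2.382, -2.048, 0.002]
wrist_force: [0.3, -0.8, -0.7]
grip_width: 0.0314
grip_force: 59.6
```

```bash
cat >> h.py <<'E'
C=np.array([.4784,.1143]); ax=np.array([.153,.988]); ay=np.array([.988,-.153])
def tr():
    s=arm.read_state(); R=Ro.from_rotvec(s["orientation"]).as_matrix(); d=s["tool_pos"][:2]-C
    print("t",s["t"],"tcp",s["tool_pos"].round(4),"tray x,y",(d@ax).round(4),(d@ay).round(4),"h",round(s["tool_pos"][2]-.0634,4),"yaw",np.degrees(np.arctan2(R[1,1],R[0,1])).round(2),"z",R[:,2].round(3),"F",s["wrist_force"].round(1),"q",s["qpos"].round(2),s["grip_width"].round(4))
E
python3 - <<'E'
from h import *
tr(); cv2.imwrite("pics/w4.png",arm.camera("wrist")[:,:,::-1]); cv2.imwrite("pics/t4.png",arm.camera("top")[:,:,::-1])
np.save("ci4.npy",arm.camera_info("wrist"),allow_pickle=True)
E
```

```text
Traceback (most recent call last):
  File "h.py", line 22, in tr
    print("t",s["t"],"tcp",s["tool_pos"].round(4),"tray x,y",(d@ax).round(4),(d@ay).round(4),"h",round(s["tool_pos"][2]-.0634,4),"yaw",np.degrees(np.arctan2(R[1,1],R[0,1])).round(2),"z",R[:,2].round(3),"F",s["wrist_force"].round(1),"q",s["qpos"].round(2),s["grip_width"].round(4))
                                                                                                                                                                                                                                                               ^^^^^^^^^^^^^^^^^^^^^
AttributeError: 'float' object has no attribute 'round'
```

```bash
sed -i 's/s\["grip_width"\].round(4)/round(s["grip_width"],4)/' h.py
python3 - <<'E'
from h import *
tr(); cv2.imwrite("pics/w4.png",arm.camera("wrist")[:,:,::-1]); cv2.imwrite("pics/t4.png",arm.camera("top")[:,:,::-1])
np.save("ci4.npy",arm.camera_info("wrist"),allow_pickle=True)
E
```

```text
t 15.225 tcp [0.465  0.0262 0.1479] tray x,y -0.0891 0.0003 h 0.0845 yaw -8.61 z [-0.001 -0.001 -1.   ] F [ 0.3 -0.8 -0.7] q [-0.04  0.25 -0.15  2.06  0.05  0.84 -0.36] 0.0314
```

View pics/w4.png

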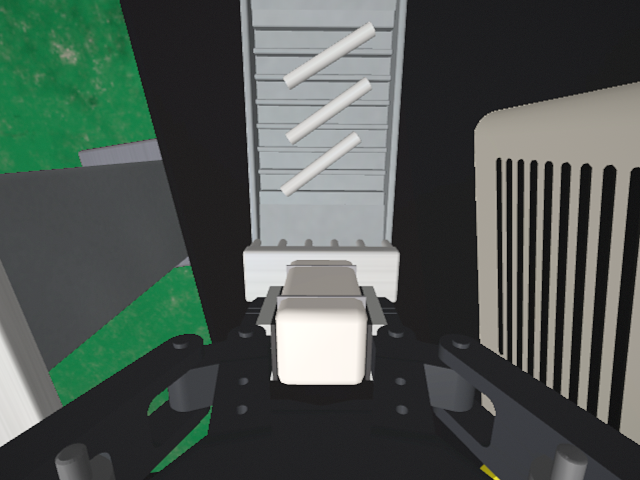

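Wrist view: the rake lines up with the tray, its bar spanning 245–398 px between the walls (243–405). The rods lie at (330,55), (329,110) and (320,163). Next I'll check my tray model against this image.

```bash
python3 - <<'E'
from h import *
ci=np.load("ci4.npy",allow_pickle=True).item()
def T(x,y,z): return [*(C+ax*x+ay*y),z]
print("walls top outer/inner", w2px("w",[T(-.03,s*y,.03) for s in(-1,1) for y in(.055,.05)]+[T(.07,s*y,.03) for s in(-1,1) for y in(.055,.05)],ci).round(1).tolist())
xs=[-.0575,-.0445,-.0405,-.0275,-.0235,-.0105]
print("ridge edges row at y=0",dict(zip(xs,w2px("w",[T(x,0,.016) for x in xs],ci)[:,1].round(1))))
im=cv2.cvtColor(cv2.imread("pics/w4.png"),cv2.COLOR_BGR2GRAY)
r=w2px("w",[T(-.03,0,.03),T(.07,0,.03)],ci)[:,1].round().astype(int)
for row in r: print(row,list(zip(range(236,262),im[row,236:262])),list(zip(range(378,412),im[row,378:412])))
print(list(zip(range(95,246),im[95:246,266])))
print("px rods end", px2w("w",[(286,82),(373,28),(290,137),(368,85),(284,190),(357,137)],.024,ci)[:,:2].__sub__(C)@np.c_[ax,ay])
E
```

```text
walls top outer/inner [[245.7, 160.5], [252.5, 160.5], [394.7, 160.8], [388.0, 160.8], [237.0, 4.6], [244.6, 4.6], [403.9, 5.0], [396.3, 4.9]]
ridge edges row at y=0 {-0.0575: np.float64(195.3), -0.0445: np.float64(178.8), -0.0405: np.float64(173.6), -0.0275: np.float64(156.6), -0.0235: np.float64(151.2), -0.0105: np.float64(133.6)}
161 [(236, np.uint8(33)), (237, np.uint8(31)), (238, np.uint8(32)), (239, np.uint8(32)), (240, np.uint8(30)), (241, np.uint8(32)), (242, np.uint8(32)), (243, np.uint8(31)), (244, np.uint8(30)), (245, np.uint8(31)), (246, np.uint8(28)), (247, np.uint8(64)), (248, np.uint8(151)), (249, np.uint8(182)), (250, np.uint8(177)), (251, np.uint8(174)), (252, np.uint8(165)), (253, np.uint8(140)), (254, np.uint8(100)), (255, np.uint8(70)), (256, np.uint8(75)), (257, np.uint8(74)), (258, np.uint8(69)), (259, np.uint8(127)), (260, np.uint8(170)), (261, np.uint8(179))] [(378, np.uint8(171)), (379, np.uint8(171)), (380, np.uint8(170)), (381, np.uint8(170)), (382, np.uint8(171)), (383, np.uint8(173)), (384, np.uint8(156)), (385, np.uint8(122)), (386, np.uint8(116)), (387,
[... 4632 characters left out ...]
22, np.uint8(173)), (223, np.uint8(174)), (224, np.uint8(173)), (225, np.uint8(173)), (226, np.uint8(173)), (227, np.uint8(173)), (228, np.uint8(173)), (229, np.uint8(173)), (230, np.uint8(173)), (231, np.uint8(173)), (232, np.uint8(173)), (233, np.uint8(173)), (234, np.uint8(173)), (235, np.uint8(173)), (236, np.uint8(173)), (237, np.uint8(173)), (238, np.uint8(173)), (239, np.uint8(174)), (240, np.uint8(173)), (241, np.uint8(172)), (242, np.uint8(173)), (243, np.uint8(173)), (244, np.uint8(175)), (245, np.uint8(169))]
px rods end [[ 0.02419469 -0.02446098]
 [ 0.05826878  0.0359935 ]
 [-0.01322491 -0.02244202]
 [ 0.02235337  0.03398079]
 [-0.05235632 -0.02794194]
 [-0.01311253  0.02722235]]
```

Call:
arm_command(
  rows="1 4 12 0 0 0 0;1 0 0 -30 0 0 0;1 0 0 -25 0 0 0;1 0 0 -7 0 0 0;1 0 0 0 0 0 0",
)

```text
t: 15.95
tool_pos: [0.4695, 0.0394, 0.0862]
orientation: [-2.382, -2.047, 0.001]
wrist_force: [-0.3, 1.3, -1.7]
grip_width: 0.0312
grip_force: 59.7
```

```bash
sed -i 's/C=np.array(.*/C=np.array([.4804,.117]); ax=np.array([.153,.988]); ay=np.array([.988,-.153])/;' h.py
grep -c 'ax=' h.py; python3 -c "
from h import *
tr()"
```

```text
1
t 15.95 tcp [0.4695 0.0394 0.0862] tray x,y -0.0783 0.0011 h 0.0228 yaw -8.64 z [-0.001 -0.    -1.   ] F [-0.3  1.3 -1.7] q [-0.07  0.35 -0.14  2.1   0.08  0.7  -0.41] 0.0312
```

Call:
arm_command(
  rows="1 1 6 -2.5 0 0 0;1 1 6 -2.5 0 0 0;1 1 6 0 0 0 0;1 1 6 0 0 0 0;1 1 6 0 0 0 0;1 1 6 0 0 0 0;1 1 6 0 0 0 0;1 0.5 6 0 0 0 0",
)

```text
t: 16.95
tool_pos: [0.4769, 0.0877, 0.0812]
orientation: [-2.382, -2.047, 0.0]
wrist_force: [-0.3, 0.1, -1.7]
grip_width: 0.0314
grip_force: 59.7
```

```bash
python3 - <<'E'
from h import *
tr(); im=arm.camera("wrist")[:,:,::-1]; im2=arm.camera("top")[:,:,::-1][225:310,175:300]
cv2.imwrite("pics/w5.png",np.hstack([im[:300,180:460].repeat(2,0).repeat(2,1)])[:600])
E
```

```text
t 16.95 tcp [0.4769 0.0877 0.0812] tray x,y -0.0295 0.0011 h 0.0178 yaw -8.65 z [-0.  0. -1.] F [-0.3  0.1 -1.7] q [-0.16  0.38 -0.15  2.07  0.09  0.7  -0.52] 0.0314
```

View pics/w5.png

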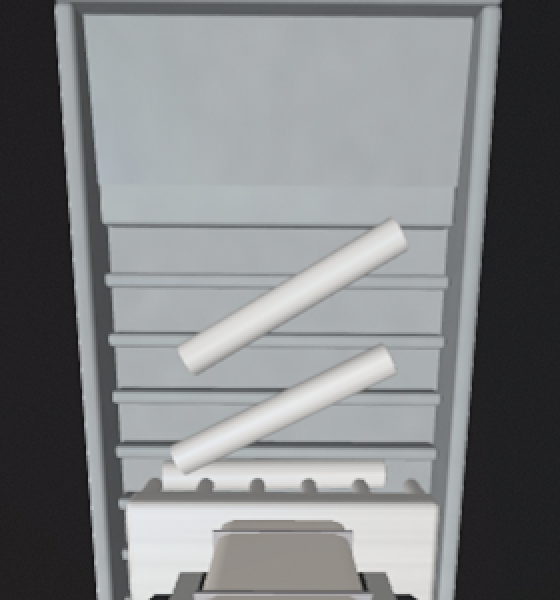

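The first rod is now parallel at about (275,475) in the crop, just ahead of the tines. The other two are still askew, so I'll keep combing.

Call:
arm_command(
  rows="1 1 6 0 0 0 0;1 1 6 0 0 0 0;1 1 6 0 0 0 0;1 1 6 0 0 0 0;1 1 6 0 0 0 0;1 0.5 6 0 0 0 0;1 1 6 0 0 0 0;1 1 6 0 0 0 0",
)

```text
t: 18.05
tool_pos: [0.4844, 0.1356, 0.0812]
orientation: [-2.382, -2.048, 0.001]
wrist_force: [-0.4, -0.4, -2.1]
grip_width: 0.0315
grip_force: 59.7
```

Call:
arm_command(
  rows="1 1 6 0 0 0 0;1 1 6 0 0 0 0;1 1 6 0 0 0 0;1 0.5 6 0 0 0 0;1 1 6 0 0 0 0;1 1 6 0 0 0 0;1 0 0 0 0 0 0",
)

```text
t: 18.92
tool_pos: [0.4898, 0.1718, 0.0812]
orientation: [-2.382, -2.048, 0.0]
wrist_force: [0.4, 0.7, -1.6]
grip_width: 0.0313
grip_force: 59.7
```

```bash
cat >> h.py <<'E'
def rods(z=.026):
    ci=arm.camera_info("top"); im=arm.camera("top"); g=cv2.cvtColor(im,cv2.COLOR_RGB2GRAY)
    P=np.array([[*(C+ax*a+ay*b),.02] for a,b in((-.105,-.05),(-.105,.05),(.105,.05),(.105,-.05))])
    M=np.zeros(g.shape,np.uint8); cv2.fillPoly(M,[w2px("top",P,ci).round().astype(np.int32)],1)
    m=((g>188)&(M>0)).astype(np.uint8); n,l,s,c=cv2.connectedComponentsWithStats(m)
    for i in range(1,n):
        if s[i,4]<12: continue
        p=np.argwhere(l==i)[:,::-1]; W=(px2w("top",p,z,ci)[:,:2]-C)@np.c_[ax,ay]; m0=W.mean(0); u=np.linalg.svd(W-m0,full_matrices=False)[2][0]; e=(W-m0)@u
        print(s[i,4],"mid x,y",m0.round(4),"len",np.ptp(e).round(4),"angle",np.degrees(np.arctan(u[0]/u[1])).round(1))
E
python3 -c "
from h import *
tr();rods()"
```

```text
t 18.925 tcp [0.4898 0.1718 0.0812] tray x,y 0.0556 0.0009 h 0.0178 yaw -8.6 z [-0.  0. -1.] F [ 0.4  0.7 -1.6] q [-0.3   0.43 -0.16  1.99  0.1   0.73 -0.67] 0.0313
79 mid x,y [0.0551 0.0314] len 0.0342 angle 34.5
81 mid x,y [ 0.013  -0.0026] len 0.0667 angle 0.5
84 mid x,y [-0.0209 -0.0017] len 0.0667 angle 0.3
85 mid x,y [ 0.0553 -0.0304] len 0.0325 angle -29.0
```

Call:
arm_command(
  rows="1 -0.5 -3 0 0 0 0;1 0 0 20 0 0 0;1 0 0 30 0 0 0;1 -8 -50 0 0 0 0;1 -8 -50 0 0 0 0;1 0 0 0 0 0 0;1 0 0 0 0 0 0",
)

```text
t: 19.85
tool_pos: [0.4735, 0.0681, 0.1314]
orientation: [-2.384, -2.046, -0.0]
wrist_force: [0.3, 1.2, -1.6]
grip_width: 0.0313
grip_force: 59.9
```

```bash
python3 - <<'E'
from h import *
tr();rods(.016)
im=arm.camera("wrist")[:,:,::-1];cv2.imwrite("pics/w6.png",im)
E
```

```text
t 19.85 tcp [0.4735 0.0681 0.1314] tray x,y -0.0493 0.0006 h 0.068 yaw -8.71 z [ 0.  0. -1.] F [ 0.3  1.2 -1.6] q [-0.12  0.29 -0.15  2.05  0.06  0.81 -0.45] 0.0313
38 mid x,y [-0.0467  0.0368] len 0.0242 angle 28.6
41 mid x,y [-0.0484 -0.0297] len 0.0275 angle 0.5
```

```bash
cat >> h.py <<'E'
def rodsw(z=.016,th=195,xr=(-.03,.1),im=None,ci=None):
    ci=ci or arm.camera_info("wrist"); im=arm.camera("wrist") if im is None else im; g=im.min(2)
    P=np.array([[*(C+ax*a+ay*b),.02] for a,b in((xr[0],-.05),(xr[0],.05),(xr[1],.05),(xr[1],-.05))])
    M=np.zeros(g.shape,np.uint8); cv2.fillPoly(M,[w2px("w",P,ci).round().astype(np.int32)],1)
    m=((g>th)&(M>0)).astype(np.uint8); n,l,s,c=cv2.connectedComponentsWithStats(m)
    print("tray max/median",g[M>0].max(),np.median(g[M>0]))
    for i in range(1,n):
        if s[i,4]<60: continue
        p=np.argwhere(l==i)[:,::-1]; W=(px2w("w",p,z,ci)[:,:2]-C)@np.c_[ax,ay]; m0=W.mean(0); u=np.linalg.svd(W-m0,full_matrices=False)[2]; e=(W-m0)@u.T
        print(s[i],"mid x,y",m0.round(4),"len,wid",np.ptp(e,axis=0).round(4),"angle",np.degrees(np.arctan(u[0][0]/u[0][1])).round(1))
E
python3 -c "
from h import *
im=cv2.imread('pics/w6.png')
rodsw(im=im,th=190)"
```

```text
tray max/median 234 173.0
[ 272   92  101   14 1163] mid x,y [0.0532 0.0015] len,wid [0.0699 0.0079] angle -0.9
[ 269  145   97   11 1037] mid x,y [ 0.0188 -0.0027] len,wid [0.0696 0.0072] angle 0.5
[271 192  94  11 917] mid x,y [-0.0151 -0.0012] len,wid [0.0699 0.0076] angle 0.6
```

View pics/w6.png

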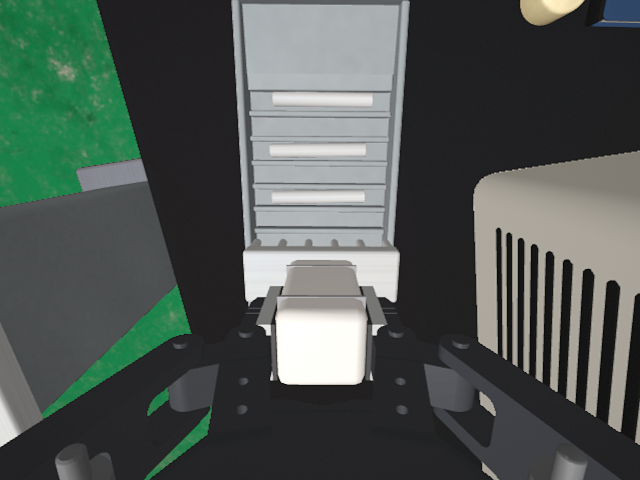

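All three rods lie parallel in grooves at rows 99, 150 and 197, with spacings of 34.0 and 34.4 mm (two pitches) at seated height. Now I'll place the rake back on the free worktop.

Call:
arm_command(
  rows="1 0 -30 10 0 0 0;1 0 -50 0 0 0 0;1 0 -50 0 0 0 0;1 0 -50 0 0 0 0;1 0 -50 0 0 0 0;1 0 -50 0 0 0 0;1 0 -40 0 0 0 0;1 0 -10 0 0 0 0",
)

```text
t: 20.95
tool_pos: [0.4734, -0.2639, 0.1409]
orientation: [2.385, 2.045, -0.002]
wrist_force: [0.5, 1.3, -1.3]
grip_width: 0.0314
grip_force: 59.8
```

Call:
arm_command(
  rows="1 0 0 -30 0 0 0;1 0 0 -30 0 0 0;1 0 0 -12 0 0 0;1 0 0 0 0 0 0;1 0 0 0 0 0 0",
)

```text
t: 21.58
tool_pos: [0.4742, -0.2617, 0.0702]
orientation: [2.381, 2.048, 0.001]
wrist_force: [-0.7, -0.4, -1.8]
grip_width: 0.0314
grip_force: 59.7
```

```bash
python3 -c "
from h import *
tr()"
```

```text
t 21.575 tcp [ 0.4742 -0.2617  0.0702] tray x,y -0.3751 0.0518 h 0.0068 yaw -8.61 z [ 0.001 -0.001 -1.   ] F [-0.7 -0.4 -1.8] q [ 0.41  0.47  0.01  1.95 -0.01  0.72  0.27] 0.0314
```

Call:
arm_command(
  rows="1 0 0 -4 0 0 0;1 0 0 -2 0 0 0;1 0 0 -0.8 0 0 0;1 0 0 0 0 0 0",
)

```text
t: 22.08
tool_pos: [0.4736, -0.262, 0.0634]
orientation: [2.382, 2.047, 0.0]
wrist_force: [-2.1, 1.7, 8.2]
grip_width: 0.0317
grip_force: 61.0
```

```bash
python3 -c "
from h import *
tr()"
```

```text
t 22.075 tcp [ 0.4736 -0.262   0.0634] tray x,y -0.3755 0.0512 h -0.0 yaw -8.66 z [ 0. -0. -1.] F [-2.1  1.7  8.2] q [ 0.41  0.48  0.01  1.96 -0.01  0.71  0.27] 0.0317
```

Firm contact at 8 N. Releasing, rising, and moving clear.

Call:
arm_command(
  rows="0.2 0 0 0 0 0 0;-0.2 0 0 0 0 0 0;-0.6 0 0 0 0 0 0;-1 0 0 0 0 0 0;-1 0 0 0 0 0 0;-1 0 0 30 0 0 0;-1 0 0 40 0 0 0;-1 0 0 50 0 0 0",
)

```text
t: 23.08
tool_pos: [0.4727, -0.2615, 0.1829]
orientation: [-2.381, -2.046, 0.002]
wrist_force: [0.5, 0.5, -0.9]
grip_width: 0.0852
grip_force: 0.0
```

Call:
arm_command(
  rows="-1 -40 -40 40 0 0 0;-1 -50 -50 0 0 0 0;-1 -50 -50 0 0 0 0;-1 0 -40 0 0 0 0;-1 0 0 0 0 0 0;-1 0 0 0 0 0 0",
)

```text
t: 23.82
tool_pos: [0.3491, -0.4253, 0.2181]
orientation: [-2.381, -2.047, -0.0]
wrist_force: [-1.2, 1.1, -0.9]
grip_width: 0.0852
grip_force: 0.0
```

```bash
python3 - <<'E'
from h import *
tr(); im=arm.camera("top"); g=cv2.cvtColor(im,cv2.COLOR_RGB2GRAY); cv2.imwrite("pics/t7.png",im[:,:,::-1])
rods(.016)
p=w2px("top",[[.4736,-.262,.102]]).round().astype(int)[0]; print(p)
m=(g>200).astype(np.uint8); n,l,s,c=cv2.connectedComponentsWithStats(m[p[1]-40:p[1]+40,p[0]-40:p[0]+40])
print([(s[i].tolist(),(c[i]+p-40).round(1).tolist()) for i in range(1,n) if s[i,4]>30])
o=cv2.imread("pics/top0.png"); d=cv2.absdiff(o,im[:,:,::-1]).max(2)>50
ys,xs=np.where(d[90:320,90:490]); 
n,l,s,c=cv2.connectedComponentsWithStats(d[90:320,90:490].astype(np.uint8)); print([(s[i]+[90,90,0,0,0]).tolist() for i in range(1,n) if s[i,4]>20])
E
```

```text
t 23.825 tcp [ 0.3491 -0.4253  0.2181] tray x,y -0.5559 -0.0467 h 0.1547 yaw -8.62 z [-0.001  0.001 -1.   ] F [-1.2  1.1 -0.9] q [ 0.7   0.3   0.12  1.8  -0.04  1.05  0.69] 0.0852
86 mid x,y [0.0495 0.0021] len 0.0675 angle -1.0
83 mid x,y [ 0.0152 -0.0026] len 0.0673 angle 0.4
84 mid x,y [-0.0191 -0.0015] len 0.0673 angle 0.3
[397 270]
[([29, 25, 19, 34, 381], [395.1, 271.9])]
[[383, 244, 55, 48, 1280]]
```

```bash
python3 -c "
from cell import arm
print(arm.sign_off())"
```

```text
the job is handed in; nothing more can be done
None
```

The job is handed in at about 24 s: all three rods measure as seated in the tray grooves, the rake was set down on its tines at x 0.47, y −0.26 and let go, and the weight and tape show no movement in the top-camera image; no verdict came back from the judging.

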